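Hook a tool arm into the cupboard rack

TASK

Fit the loose green tool arm to the empty slotted upright of the rack, level with the arm already fitted on the other upright: hook both its claws into the two topmost slots, then press it down until it locks fully home, and let go. Be gentle with the upright - feel for the slots, don't force the claws - and leave the other things on the bench where they are.

Things in the scene. Friction and masses are not known exactly. Their poses are not given: they have to be found in the camera images.
- upright_bare: The empty slotted upright: aluminium post 40 mm wide, 26 deep, on a steel foot 110 mm wide with long bolt holes. Origin: under the foot (20 mm above the bench), on the drawn middle of the post's front face. x points level into the post, the way claws go in; y left along the face; z up. The post's top is 286 mm above this origin. This pose is the foot's: see home for where the post stands.
- home (a point): Drawn place of the arm's origin when home: on the post's front face, 160 mm above the foot's underside; axes as the upright's. What is measured is the foot: its bolt holes are long, and the post may stand up to 9 mm off to either side (along y) of what is drawn and measured, so the slots must be felt for. Height and face are as drawn; the post is firm, nothing gives.
- slots (a point): Drawn middle of the top slot's lower edge. Five slots one above the other, 9 mm wide, 34 tall, 50 mm pitch, in the 4 mm thick face. Hidden behind the top one is a sprung roller catch: a hooked arm stops on it about 9 mm above home. A push of 8 to 15 N straight down on the bar within 30 mm of the post snaps it past, home; far out on the bar a push only wedges the claws. Over 25 N may bend them.
- toolarm: The loose green steel tool arm, 0.27 to 0.41 kg, right way up on the bench. Origin: back face of its hook plate, middle, at the underside. x: out of the plate's back, as the claws point; z up. Plate 34 wide, 90 tall, 6 mm thick. Bar 22 wide, 30 tall (z 0 to 30), runs to x = -180 mm; upturned tip to z = 61 over the last 12 mm. Home: its frame on home, save for the sideways play.
- claw (a point): End of the upper claw's neck, 10.5 mm behind the plate's back face, 82 mm above the arm's underside. Two claws, 6 mm wide, 12.5 mm long over all: neck 12 tall, tooth hanging 14 below it, 5.5 mm gap between tooth and plate. Lower claw z 6 to 32, upper z 56 to 82 mm above the underside. They pass into the two top slots with the arm 14 to 22 mm above home.
- grip (a point): Middle of the loose arm's bar, half-way up (15 mm above its underside), 78 mm in front of the plate's back face: grip the 22 mm wide bar here from above, near its centre of mass. Axes as the arm's.
- rack: The tool rack, fixed: wooden plinth 110 x 400 x 20 mm on the bench, origin under it, 43 mm behind its front edge; two grey cross rails behind the uprights, tops 96 and 281 mm above the bench; x points to its back, y to its left. The uprights stand 112 to 125 mm (feet) either side of its middle, in either order.
- fitted_tip (a point): Top of the upturned tip of the same kind of arm, already home on the other upright: 174 mm in front of that post's face, 241 mm above the bench. Home, the new arm is level with it.
- spray_green: Bystander: green bottle with black cap, 60 mm across, 190 mm tall; origin under its middle.
- bottle_red: Bystander: blue bottle with red cap, 56 mm across, 170 mm tall; origin under its middle.
- polish_tin: Bystander: brass polish tin, 68 mm across, 45 mm tall, standing on the plinth between the uprights; origin under its middle.
- twine: Bystander: green spool of twine, 52 mm across, 60 mm tall; origin under its middle.
- scrub_brush: Bystander: wooden scrubbing brush lying bristles down, 150 x 55 x 44 mm, long side along its x; origin under its middle.
- short_hook: Bystander: dark steel short hook without claws, 60 mm long, 34 mm wide, 90 mm tall; origin under its middle.
- soft_brush: Bystander: brush with a wooden handle, lying on the bench; its origin is under its middle.
Mind the look-alikes: they are no part of the job. What is meant by the toolarm is not purple, and is the larger of those in its own colour.

How it is judged (in metres and radians):
On the way, in this order (a step that is already met when the one before it is completed fails the run):
1. both claws are through the two topmost slots, plate against the post, the arm not yet pressed home (x of toolarm in the frame of upright_bare between -0.003 and 0.003 m and y of toolarm in the frame of upright_bare between -0.0125 and 0.0125 m and angle between the z axis of toolarm and the z axis of upright_bare, either way round below 0.07 rad and angle between the x axis of toolarm and the x axis of upright_bare, either way round below 0.12 rad and z of toolarm in the frame of upright_bare between 0.1655 and 0.185 m), for 0.1 s.
2. the arm is pressed down past the catch, home in the slots (x of toolarm in the frame of upright_bare between -0.003 and 0.003 m and y of toolarm in the frame of upright_bare between -0.0125 and 0.0125 m and angle between the z axis of toolarm and the z axis of upright_bare, either way round below 0.07 rad and angle between the x axis of toolarm and the x axis of upright_bare, either way round below 0.12 rad and z of toolarm in the frame of upright_bare between 0.157 and 0.163 m), for 0.2 s.
At the end, for the whole second after the job is handed in: The loose arm is locked home in the two topmost slots of the empty upright: its origin 160 mm above the foot's underside (+-3 mm), plate against the post's face (within 3 mm), within 12.5 mm of the foot's middle line, upright within 0.07 rad and straight within 0.12 rad; released, at rest (all of step 2 and linear speed of toolarm below 0.01 m/s and angular speed of toolarm below 0.1 rad/s); the robot touches nothing.
It fails at once if the arm bears on the upright with more than 95 N in all, summed over claws and plate (claws or slots would bend) (contact force between toolarm and upright_bare above 95 N).
It fails at once if the robot itself pushes an upright or the rack with more than 15 N (contact force between any of the arm, the fingers and upright_bare above 15 N or contact force between any of the arm, the fingers and rack above 15 N).
It fails at once if another thing on the bench is shifted by more than 30 mm or tipped (distance of any of spray_green, bottle_red, polish_tin, twine, scrub_brush, short_hook, soft_brush from where it was at the start of the episode above 0.03 m or angle between any of spray_green, bottle_red, polish_tin, twine, scrub_brush, short_hook, soft_brush's own z axis and vertical above 0.35 rad).
It also fails if it takes over 67 s, if anything falls off the work surface, if the arm or the gripper's body presses on something with over 40 N, if the wrist force passes 120 N, or if a joint passes its speed limit or range.

ROBOT

A 6-joint arm with a two-finger parallel gripper is mounted at the origin on the work surface. World frame = base frame: x ahead of the robot, y to its left, z up, the work surface at z = 0. Lengths are in m, angles in degrees, forces in N, time in s.
With the tool pointing down it reaches from about 0.4 to 0.825 m from the base axis. Payload 7 kg.
Tool frame: the origin (TCP) lies at the centre of the arm's flange, where the gripper is bolted on; the fingertips stand 178 mm ahead of it and the grasp point (between the pads) lies ahead of it (ctrl.grip_depth is the z of the grasp point in the tool frame, in m); z points along the fingers, x is the direction in which the jaws open and shut, and the axes are right-handed (so a half turn about z gives the same grasp; the last joint's range is limited). The gripper opens to 88 mm and grips with 3 to 60 N. Pads are 19 mm wide; open, the fingers measure 130 mm over their backs; the gripper's body (78 mm by 193 mm) begins 47 mm behind the grasp point.
Start: joints at [-55.8, 20.546, 0.682, 0, -70.136, -16.507], TCP at [0.205, -0.643, 0.405] pointing down, gripper open.
Joint ranges: [-176.03, 176.03], [-82.01, 121.73], [-58.28, 71.71], [-173.87, 95.51], [-174.79, -0.11], [-173.66, 173.66]. Speed limits (degrees/s): [136.94, 136.94, 172.46, 180, 180, 180].

INTERFACE

Orientations are given as [roll, pitch, yaw] about the fixed x, y, z axes, in that order (R = Rz(yaw) Ry(pitch) Rx(roll)).
In Python, from plant import ctrl gives the robot as it stands.
- The arm moves only by the tool carry_out, never from a script. Its arguments are lists of equal length, an entry for each row: "linear": the shift along the tool's x, y, z in cm, a list of three; "twist": the turn about the tool's z in degrees. In form: {"linear": [[tx, ty, tz], ...], "twist": [twist, ...]}. A call has 1 to 12 rows; each row is the pose to reach, as a shift and turn from the pose measured when the call began, along the tool's axes at that moment; what a row does not reach only later rows make up. A row lasts 1/12 s, in which the tool goes at most 41.7 mm and 7.16 degrees, less where a joint would pass 70% of its speed; a pose out of reach is approached as far as the arm can. A call with a gripper value outside its range is refused whole. "fingers" is the gripper's target within -1 to 1 (fully open at 1, half-way at 0, shut at -1), set as the call begins (left out, the last holds). The fingers move at their own pace and stop on an object; the grip force is fixed at half the most. Time passes only in rows, so rows that repeat a pose let the fingers close. It gives the time, the measured TCP pose, the force and the opening at its end, in the units of the state.
- ctrl.get_obs(): the state, without advancing time (a new reading comes with each control period).
- ctrl.snapshot(name): name is "scene" or "side" or "wrist"; returns the picture (420x560x3 uint8, blue, green, red); there is no depth.
- ctrl.camera_params(name): a dict with "fovy" (degrees; the focal length in pixels is half the picture's height over the tangent of half this angle, whatever the lens; pixels are square), "cx", "cy" (the principal point, pixels), "eye" and "rotation" of the camera in the world; the wrist camera has in their place "T_tool_cam" (4x4, takes a point from camera to tool coordinates, whose origin is the TCP and whose axes are the tool frame's). Camera axes: x right, y down, z forward; pixel columns grow to the right and rows downward; lengths in m; the calibration is good to about 2 mm. A picture is of the moment at which its call begins: read the wrist's pose just before it. camera_params takes no time and is no camera call.
- ctrl.close_job(): hands the job in, once; it reports no verdict.
The state is a dict: "clock": time; "joint_pos": joint angles; "qvel": joint speeds; "tau": joint torques, N m; "tool_pos": TCP position; "orientation": TCP orientation; "force": force on the tool from outside, world axes, zero at the start; "moment": the same for the moment, N m; "opening": finger opening in m.
Only numpy, scipy, OpenCV 4.12 (cv2) and the standard library are available. Lean on these libraries where they do the work, as an engineer would, in place of code of your own. Each camera call takes 0.05 s, during which the arm holds its last target.

## Working session

There is one attempt and no reset: what is moved stays moved. The work goes in short steps, Python scripts to look and compute and a tool call to move; the robot and the scene stay as the last step left them, time stands still between calls to the robot, and variables do not carry over. Pictures are saved under pics/ and viewed, and the job is handed in when it is done.

Besides the shell and the picture viewer there is one more tool, called after "Emit:" as name([rows], argument=value, ...), one row to a line, values as JSON. carry_out: Moves the arm, as the interface text tells. Its arguments: {"type":"object","properties":{"linear":{"type":"array","items":{"type":"array","items":{"type":"number"}}},"twist":{"type":"array","items":{"type":"number"}},"fingers":{"type":"number"}},"required":["linear","twist"]}

```bash
ls; mkdir -p pics; python3 - <<'E'
from plant import ctrl
import cv2,json
print(ctrl.get_obs(), ctrl.grip_depth)
for n in("scene","side","wrist"):
    print(n,ctrl.camera_params(n)); cv2.imwrite(f"pics/{n}0.png",ctrl.snapshot(n))
E
```

```text
pics
{'clock': 0.0, 'joint_pos': array([-5.58021718e+01,  2.05912849e+01,  6.34295214e-01, -2.26101272e-02,
       -7.01357879e+01, -1.65066110e+01]), 'qvel': array([-0.10110685,  0.00989098,  0.03372455, -0.07302782, -0.07250474,
       -0.01169108]), 'tau': array([-2.50326171e-03, -5.82717633e+01,  2.93052560e+01,  6.99668258e+00,
        6.67315442e-03, -2.11327315e-04]), 'tool_pos': array([ 0.20506703, -0.64288906,  0.40372027]), 'orientation': array([-1.79994016e+02, -9.49935842e-02,  1.07683512e+02]), 'force': array([-0.871857  ,  0.86245411, -0.83593616]), 'moment': array([0.02717227, 0.03554849, 0.01667873]), 'opening': 0.08789631324580244} 0.1593
scene {'fovy': 48.39948953011549, 'cx': 280.11819252308965, 'cy': 216.0086738584013, 'eye': array([1.34589965, 0.716459  , 0.88651771]), 'rotation': array([-122.91126016,    1.28304906,  129.53544735])}
side {'fovy': 42.90008133153032, 'cx': 273.3712596182366, 'cy': 215.6756902801282, 'eye': array([-0.39250901,  1.00327074,  1.20654736]), 'rotation': array([-128.31076238,    0.80132004, -138.84256514])}
wrist {'fovy': 60.244737963864424, 'cx': 280.4079599229569, 'cy': 215.75864996856953, 'T_tool_cam': array([[ 9.99999547e-01,  5.86922586e-04, -7.48776648e-04,
         1.42348651e-03],
       [-3.77880155e-04,  9.67319029e-01,  2.53562130e-01,
        -6.84382943e-02],
       [ 8.73127241e-04, -2.53561732e-01,  9.67318813e-01,
         2.00373325e-02],
       [ 0.00000000e+00,  0.00000000e+00,  0.00000000e+00,
         1.00000000e+00]])}
```

View pics/scene0.png

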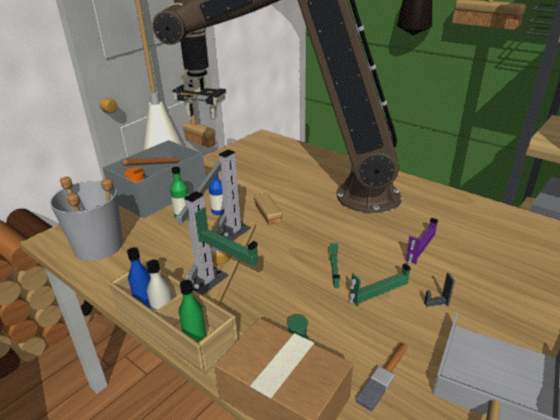

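View pics/side0.png

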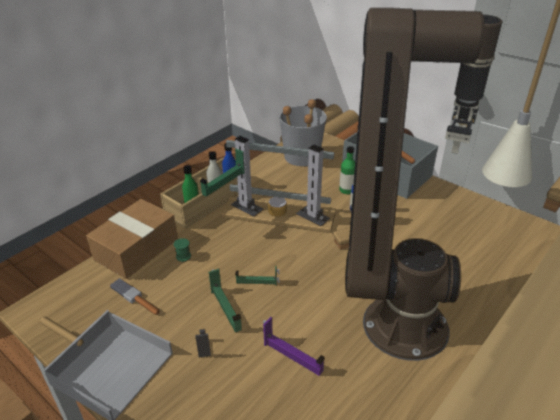

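View pics/wrist0.png

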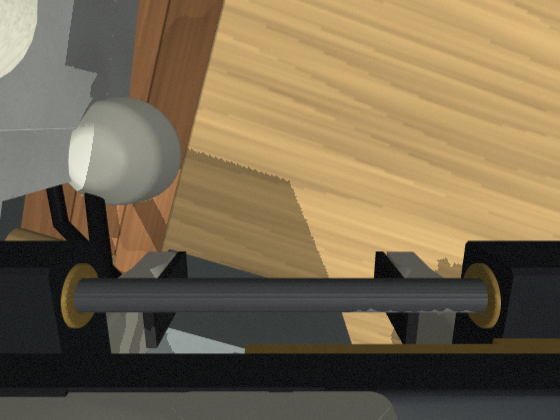

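Candidates (scene image): large green arm (380,285), small green arm (335,262), the fitted green arm (225,240) and a purple arm (423,240). By the description I choose the one at (380,285), and I'll check it in a close crop.

```bash
cat > h.py <<'E'
import numpy as np, cv2
from scipy.spatial.transform import Rotation as R
from plant import ctrl
def cam(n,obs=None):
    p=ctrl.camera_params(n); f=210/np.tan(np.radians(p["fovy"]/2))
    if n=="wrist":
        T=np.eye(4);T[:3,:3]=R.from_euler("xyz",obs["orientation"],degrees=True).as_matrix();T[:3,3]=obs["tool_pos"]
        T=T@p["T_tool_cam"];return T[:3,:3],T[:3,3],f,p["cx"],p["cy"]
    return R.from_euler("xyz",p["rotation"],degrees=True).as_matrix(),np.array(p["eye"]),f,p["cx"],p["cy"]
def ray(c,uv):
    M,e,f,cx,cy=c; d=M@np.array([(uv[0]-cx)/f,(uv[1]-cy)/f,1]); return e,d/np.linalg.norm(d)
def proj(c,P):
    M,e,f,cx,cy=c; q=M.T@(np.array(P)-e); return np.array([cx+f*q[0]/q[2],cy+f*q[1]/q[2]])
def onz(c,uv,z):
    e,d=ray(c,uv); return e+d*(z-e[2])/d[2]
def tri(c1,a,c2,b):
    e1,d1=ray(c1,a);e2,d2=ray(c2,b)
    s=np.linalg.lstsq(np.c_[d1,-d2],e2-e1,rcond=None)[0]
    p,q=e1+s[0]*d1,e2+s[1]*d2
    return (p+q)/2,np.linalg.norm(p-q)
E
python3 - <<'E'
from h import *
a=cv2.imread("pics/scene0.png");b=cv2.imread("pics/side0.png")
def crop(im,x,y,w,h,k,n):cv2.imwrite(f"pics/{n}.png",cv2.resize(im[y:y+h,x:x+w],None,fx=k,fy=k,interpolation=cv2.INTER_CUBIC))
crop(a,310,220,150,100,5,"c1");crop(b,190,255,110,85,7,"c2")
crop(a,175,140,110,160,3.7,"c3");crop(b,180,120,160,120,5,"c4")
print(proj(cam("scene"),[0,0,0]),proj(cam("side"),[0,0,0]))
E
```

```text
[367.51174288 196.19531247] [405.79991399 324.72184248]
```

View pics/c1.png

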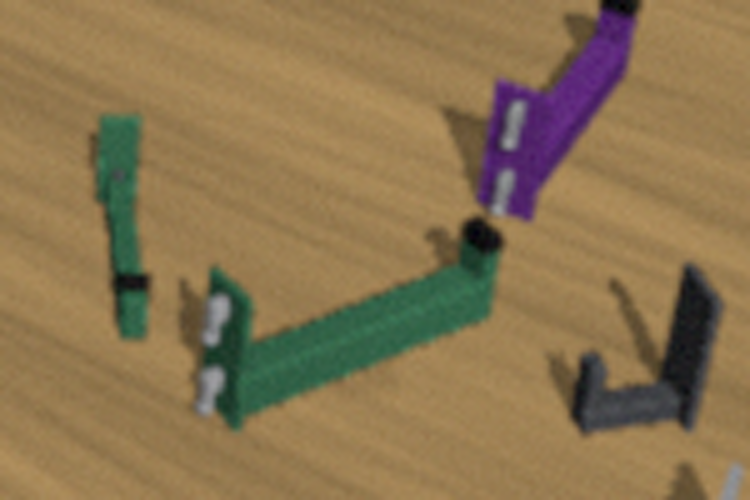

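View pics/c2.png

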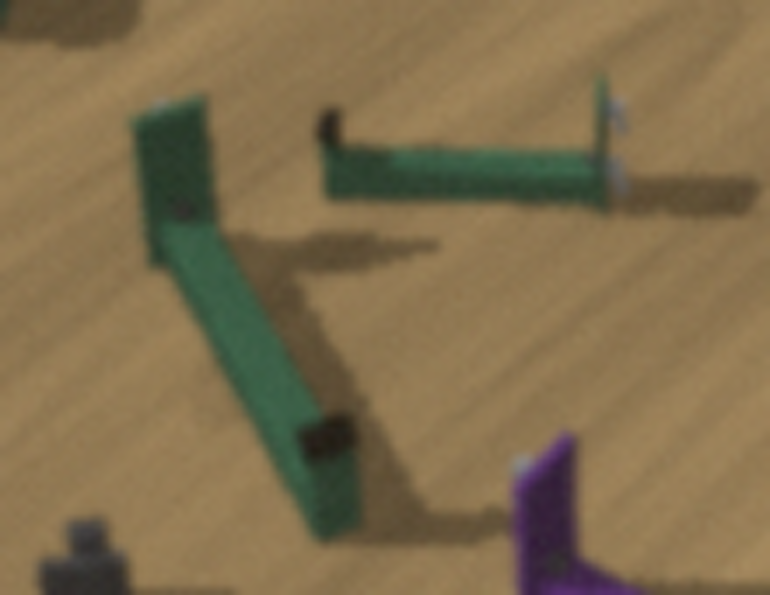

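View pics/c3.png

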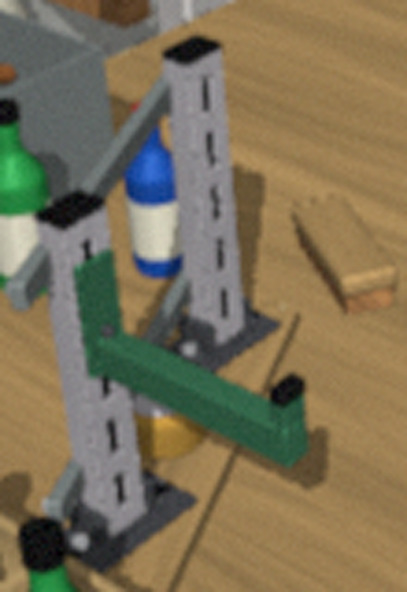

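View pics/c4.png

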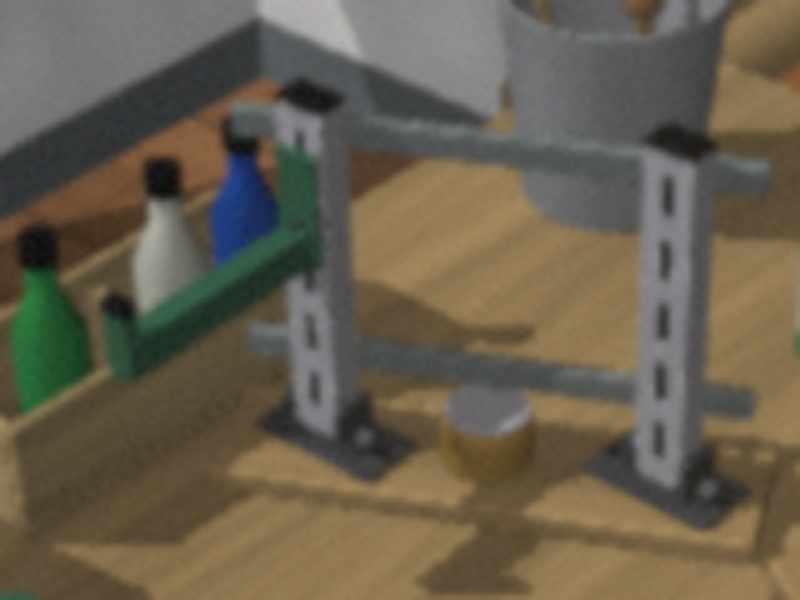

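```bash
python3 - <<'E'
from h import *
s,d=cam("scene"),cam("side")
A=lambda u,v:(175+u/3.7,140+v/3.7); B=lambda u,v:(180+u/5,120+v/5)
C=lambda u,v:(310+u/5,220+v/5); D=lambda u,v:(190+u/7,255+v/7)
def p(n,a,b):
    P,e=tri(s,a,d,b);print(n,P.round(4),round(e,4))
p("slot1",A(206,93),B(668,197));p("slot5",A(224,303),B(659,440))
p("slot2",A(211,147),B(664,262));p("slot4",A(222,250),B(659,383))
p("bare cap",A(192,50),B(680,141));p("fit cap",A(70,208),B(310,95))
p("fit tip",A(288,390),B(118,300))
p("arm tip top",C(482,235),D(328,437));p("plate top",C(230,285),D(170,110))
p("tin",A(165,410),B(488,410))
E
```

```text
slot1 [ 0.4947 -0.1919  0.268 ] 0.0021
slot5 [ 0.4949 -0.1926  0.0674] 0.0019
slot2 [ 0.4948 -0.191   0.2187] 0.0041
slot4 [ 0.4939 -0.1895  0.1204] 0.0044
bare cap [ 0.4956 -0.2033  0.3036] 0.0
fit cap [ 0.7209 -0.0926  0.3039] 0.0011
fit tip [0.717  0.095  0.2372] 0.0019
arm tip top [0.3543 0.3287 0.0553] 0.0007
plate top [0.5114 0.2611 0.0885] 0.0016
tin [ 0.617  -0.1465  0.0538] 0.011
```

```bash
python3 - <<'E'
from h import *
s,d=cam("scene"),cam("side")
a=cv2.imread("pics/scene0.png");b=cv2.imread("pics/side0.png")
A=lambda u,v:(175+u/3.7,140+v/3.7); B=lambda u,v:(180+u/5,120+v/5)
def p(n,a,b):
    P,e=tri(s,a,d,b);print(n,P.round(4),round(e,4))
p("fs4",A(112,435),B(311,330));p("fs5",A(121,487),B(315,390))
for c,L in((s,[(163,50),(207,38),(222,48),(178,63)]),):
    for q in L: print(onz(c,A(*q),.306).round(4))
for q in [(645,140),(672,125),(718,140),(690,160)]: print(onz(d,B(*q),.306).round(4))
def crop(im,x,y,w,h,k,n):cv2.imwrite(f"pics/{n}.png",cv2.resize(im[y:y+h,x:x+w],None,fx=k,fy=k,interpolation=cv2.INTER_CUBIC))
crop(a,205,145,70,100,6,"c5");crop(b,290,140,50,90,6.5,"c6")
E
```

```text
fs4 [ 0.7215 -0.0807  0.1184] 0.0006
fs5 [ 0.7198 -0.08    0.0679] 0.0027
[ 0.5129 -0.2178  0.306 ]
[ 0.4762 -0.2056  0.306 ]
[ 0.4823 -0.1831  0.306 ]
[ 0.5223 -0.1916  0.306 ]
[ 0.5113 -0.1865  0.306 ]
[ 0.5095 -0.2126  0.306 ]
[ 0.4752 -0.2167  0.306 ]
[ 0.4741 -0.1856  0.306 ]
```

View pics/c5.png

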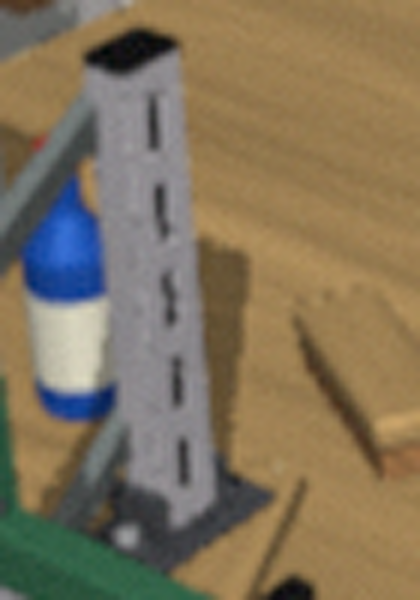

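View pics/c6.png

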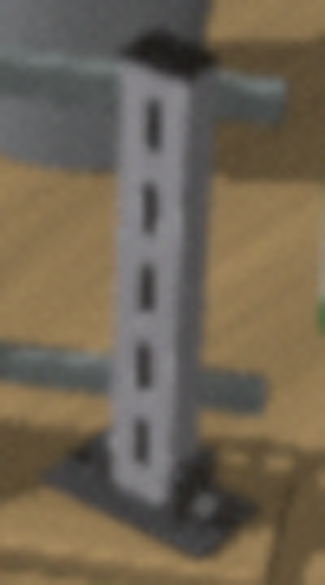

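```bash
cat >> h.py <<'E'
def goto(pos,yaw):
    "print shift (cm) and twist (deg) from present pose"
    o=ctrl.get_obs();M=R.from_euler("xyz",o["orientation"],degrees=True).as_matrix()
    d=M.T@(np.array(pos)-o["tool_pos"])*100
    t=-((yaw-o["orientation"][2]+180)%360-180)
    print("linear",d.round(2),"twist",round(t,2),"at",o["tool_pos"].round(4),o["orientation"].round(2),"J",o["joint_pos"].round(1),"F",o["force"].round(2),"t",o["clock"])
E
python3 -c "
from h import *
goto([.48,-.11,.58],-160)"
```

```text
linear [ 42.44  42.38 -17.56] twist -92.31 at [ 0.2051 -0.6429  0.404 ] [-1.7999e+02 -7.0000e-02  1.0769e+02] J [-55.8  20.6   0.6  -0.  -70.1 -16.5] F [0.2  0.42 0.08] t 0.15
```

Emit:
carry_out([
  [0,0,-4],
  [0,0,-8],
  [0,0,-12],
  [0,0,-17],
  [0,0,-17],
], twist=[-7,-14,-21,-28,-35])

```text
clock: 0.57
tool_pos: [0.2044, -0.643, 0.5822]
orientation: [-179.7, 0.4, 143.0]
force: [-1.0, 0.0, 1.2]
opening: 0.0876
```

```bash
python3 -c "
from h import *
goto([.48,-.11,.58],-160)"
```

```text
linear [10.04 59.16 -0.16] twist -56.97 at [ 0.2044 -0.643   0.5822] [-179.7     0.42  143.03] J [-55.8  17.6  18.7   0.1 -90.7  18.8] F [-1.02  0.05  1.24] t 0.5667
```

Emit:
carry_out([
  [0.7,4,0],
  [1.4,8,0],
  [2.1,12,0],
  [2.8,16,0],
  [3.4,20,0],
  [4.1,24,0],
  [4.8,28,0],
  [5.4,32,0],
  [6.1,36,0],
  [6.8,40,0],
  [7.5,44,0],
  [8.2,48,0],
], twist=[-7,-14,-21,-28,-35,-42,-49,-56,-57,-57,-57,-57])

```text
clock: 1.57
tool_pos: [0.4276, -0.2083, 0.5793]
orientation: [-179.5, 0.0, -160.0]
force: [2.1, -0.4, 0.0]
opening: 0.0878
```

```bash
python3 -c "
from h import *
goto([.48,-.11,.58],-160)"
```

```text
linear [-8.29  7.44 -0.13] twist 0.03 at [ 0.4276 -0.2083  0.5793] [-1.7948e+02  1.0000e-02 -1.5997e+02] J [ -2.   -2.8  -5.5   0.5 -87.1  22. ] F [ 2.07 -0.36  0.03] t 1.5667
```

Emit:
carry_out([
  [-3,3,0],
  [-6,5.5,0],
  [-8.3,7.4,0],
  [-8.3,7.4,0],
  [-8.3,7.4,0],
], twist=[0,0,0,0,0])

```text
clock: 1.98
tool_pos: [0.4809, -0.1088, 0.578]
orientation: [-179.5, -0.1, -159.8]
force: [0.3, -0.2, -0.3]
opening: 0.0877
```

```bash
python3 -c "
from h import *
o=ctrl.get_obs(); np.save('o1.npy',o,allow_pickle=True)
cv2.imwrite('pics/w1.png',ctrl.snapshot('wrist')); print(o)
for P in ([.495,-.203,.306],[.495,-.19,.306]): print(proj(cam('wrist',o),P))"
```

```text
{'clock': 1.9833, 'joint_pos': array([ 10.35669717,  -0.91525919,  -3.88428491,   0.49709311,
       -87.01107122,   9.82425587]), 'qvel': array([-2.30941073, -0.8476094 , -0.24128465,  0.34169401, -0.24552623,
        0.80429503]), 'tau': array([  1.20182522, -29.14103329,  31.36997581,   7.3443836 ,
         0.16417691,  -0.24020313]), 'tool_pos': array([ 0.48092614, -0.10883948,  0.57803888]), 'orientation': array([-1.79507477e+02, -6.52018790e-02, -1.59793493e+02]), 'force': array([ 0.33650294, -0.24190158, -0.30006906]), 'moment': array([0.00850116, 0.17969193, 0.00711606]), 'opening': 0.08765150758033102}
[308.64408199  83.0293647 ]
[301.55821487 102.39833   ]
```

View pics/w1.png

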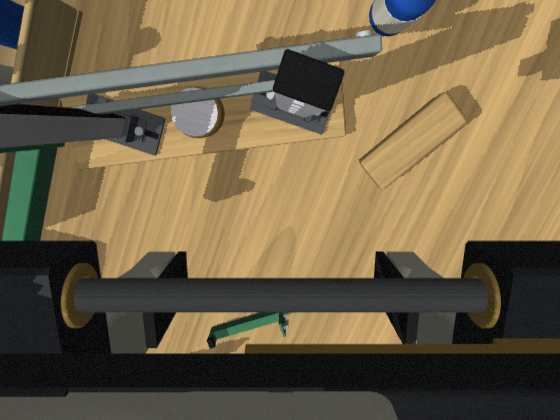

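The wrist view shows the bare upright's black cap around (309,80), yawed relative to the rails. The foot is under it at about (290,100), and the plinth front edge runs from (85,167) to (345,135).

```bash
python3 - <<'E'
from h import *
o=np.load('o1.npy',allow_pickle=True).item()
im=cv2.imread('pics/w1.png');c=cam('wrist',o)
sub=im[40:120,265:355];m=(sub.max(2)<48).astype(np.uint8)
m=cv2.morphologyEx(m,cv2.MORPH_OPEN,np.ones((3,3)))
n,l,st,ce=cv2.connectedComponentsWithStats(m);print(st[1:],ce[1:])
k=1+st[1:,4].argmax();cn=cv2.findContours((l==k).astype(np.uint8),0,cv2.CHAIN_APPROX_NONE)[0][0][:,0,:]+[265,40]
P=np.array([onz(c,q,.306)[:2] for q in cn]).astype(np.float32)
r=cv2.minAreaRect(P);print(r);print(cv2.boxPoints(r))
cv2.imwrite('pics/c7.png',cv2.resize(im[30:150,230:380],None,fx=5,fy=5,interpolation=cv2.INTER_CUBIC))
E
```

```text
[[   8   10   71   61 2773]
 [  56   72    7    5   32]] [[42.76451497 39.82582041]
 [59.09375    73.9375    ]]
((0.49614399671554565, -0.20468935370445251), (0.04150541499257088, 0.027988282963633537), 1.481749176979065)
[[ 0.47503638 -0.19123653]
 [ 0.4757601  -0.21921545]
 [ 0.5172516  -0.21814218]
 [ 0.5165279  -0.19016325]]
```

View pics/c7.png

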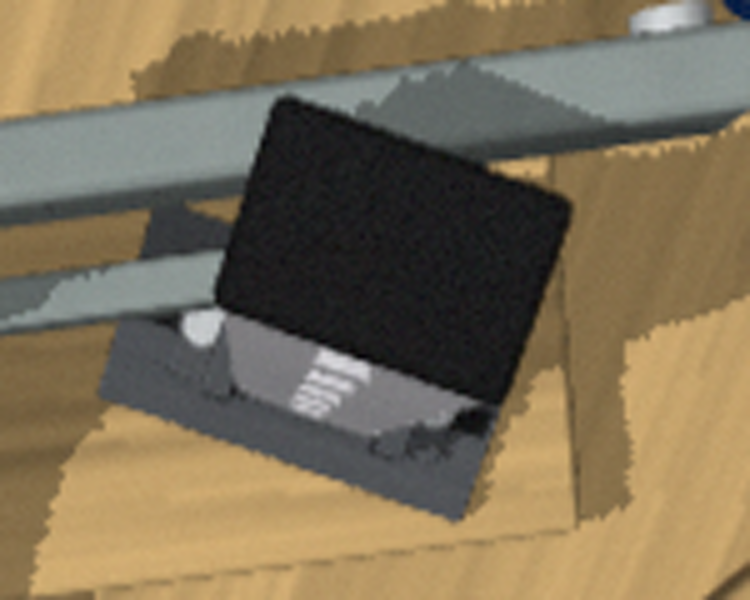

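```bash
python3 -c "
from h import *
goto([.371,.322,.50],-113.4)"
```

```text
linear [-4.59 44.38  7.44] twist -46.48 at [ 0.4804 -0.1098  0.5783] [-1.7949e+02 -5.0000e-02 -1.5988e+02] J [ 10.3  -1.   -3.9   0.5 -87.    9.8] F [-0.28  0.45  0.14] t 2.0333
```

Emit:
carry_out([
  [-0.4,4,0.5],
  [-0.8,8,1],
  [-1.2,12,1.5],
  [-1.6,16,2.5],
  [-2,20,3],
  [-2.5,24,4],
  [-2.9,28,5],
  [-3.3,32,5.5],
  [-3.7,36,6],
  [-4.1,40,7],
  [-4.6,44.4,7.4],
  [-4.6,44.4,7.4],
], twist=[-4,-8,-12,-16,-20,-24,-28,-32,-36,-40,-44,-46.5])

```text
clock: 3.03
tool_pos: [0.3702, 0.3259, 0.4987]
orientation: [-179.7, -0.5, -113.1]
force: [0.2, 0.4, 0.3]
opening: 0.0877
```

Emit:
carry_out([
  [0,0,0],
  [0,0,0],
], twist=[0,0])

```text
clock: 3.2
tool_pos: [0.3705, 0.3255, 0.4983]
orientation: [-179.7, -0.5, -113.2]
force: [0.3, -0.6, -0.4]
opening: 0.0879
```

```bash
python3 -c "
from h import *
goto([.371,.322,.50],-113.4)
o=ctrl.get_obs(); np.save('o2.npy',o,allow_pickle=True)
cv2.imwrite('pics/w2.png',ctrl.snapshot('wrist'))"
```

```text
linear [ 0.31 -0.19 -0.16] twist 0.24 at [0.3705 0.3255 0.4983] [-179.73   -0.54 -113.16] J [ 64.3   0.3 -12.5   0.3 -77.7   2.5] F [ 0.32 -0.59 -0.43] t 3.2
```

View pics/w2.png

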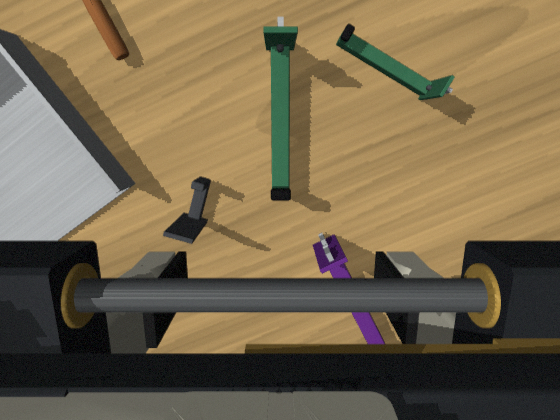

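The large green arm lies with its plate and claw at (281,35) and its black tip at (281,193), clearly longer than the small green one at (400,65).

```bash
python3 - <<'E'
from h import *
o=np.load('o2.npy',allow_pickle=True).item()
im=cv2.imread('pics/w2.png');c=cam('wrist',o)
hsv=cv2.cvtColor(im,cv2.COLOR_BGR2HSV)
m=cv2.inRange(hsv,(60,80,20),(95,255,255));
for r in (60,70,90,110,130,150,170,180):
    x=np.where(m[r,255:310])[0]+255
    a,b=onz(c,(x[0],r),.03),onz(c,(x[-1]+1,r),.03)
    print(r,x[0],x[-1]+1,((a+b)/2)[:2].round(4),np.linalg.norm(a-b).round(4))
cv2.imwrite('pics/c8.png',cv2.resize(im[0:215,225:345],None,fx=2.7*1,fy=2.7,interpolation=cv2.INTER_CUBIC))
cv2.imwrite('pics/c9.png',cv2.resize(im[5:75,245:315],None,fx=8,fy=8,interpolation=cv2.INTER_CUBIC))
E
```

```text
60 271 289 [0.4952 0.2685] 0.0207
70 271 289 [0.4853 0.2727] 0.0209
90 271 289 [0.4651 0.2814] 0.0212
110 272 289 [0.4441 0.2897] 0.0202
130 272 289 [0.4228 0.2988] 0.0205
150 272 289 [0.4009 0.3082] 0.0208
170 272 289 [0.3785 0.3178] 0.0211
180 272 289 [0.367  0.3227] 0.0212
```

View pics/c9.png

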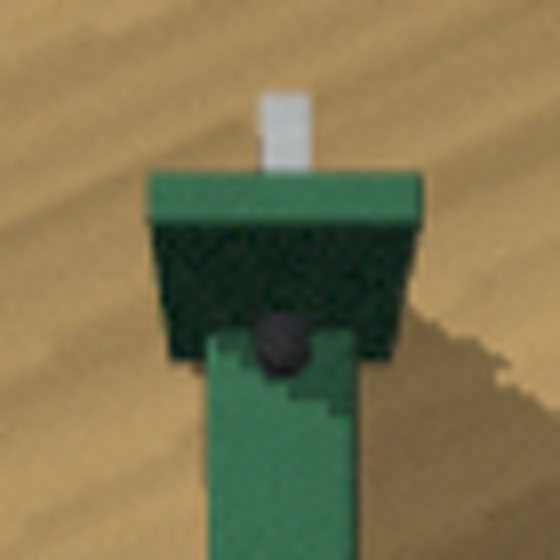

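```bash
python3 - <<'E'
from h import *
o=np.load('o2.npy',allow_pickle=True).item();c=cam('wrist',o)
b=onz(c,(280.75,26.6),.09);a=np.array([np.cos(np.radians(-22.9)),np.sin(np.radians(-22.9))])
g=b[:2]-.078*a;print(b,g)
# bar centre line check
p0=np.array([.4228,.2988]);n=np.array([-a[1],a[0]]);print("offline mm",(g-p0)@n*1e3,(b[:2]-p0)@n*1e3)
g=g-n*((g-p0)@n);print(g)
goto([g[0],g[1],.30],-112.9);goto([g[0],g[1],.181],-112.9)
E
```

```text
[0.51441761 0.26006099 0.09      ] [0.44256515 0.29041266]
offline mm -0.035206341097138764 -0.03520634109713384
[0.44257885 0.29044509]
linear [ 0.16 -7.87 19.91] twist -0.33 at [0.3707 0.3249 0.4987] [-179.72   -0.5  -113.23] J [ 64.3   0.3 -12.5   0.3 -77.7   2.4] F [ 0.11 -0.81  0.36] t 3.25
linear [ 0.06 -7.81 31.81] twist -0.33 at [0.3707 0.3249 0.4987] [-179.72   -0.5  -113.23] J [ 64.3   0.3 -12.5   0.3 -77.7   2.4] F [ 0.11 -0.81  0.36] t 3.25
```

Emit:
carry_out([
  [0,-2,3.5],
  [0,-4,7],
  [0.1,-6,10.5],
  [0.1,-7.8,14],
  [0.1,-7.8,17],
  [0.1,-7.8,20],
  [0.1,-7.8,20],
  [0.1,-7.8,20],
], twist=[-0.3,-0.3,-0.3,-0.3,-0.3,-0.3,-0.3,-0.3])

```text
clock: 3.92
tool_pos: [0.4426, 0.2897, 0.299]
orientation: [-179.7, -0.6, -113.1]
force: [1.1, -0.2, 1.0]
opening: 0.0877
```

```bash
python3 - <<'E'
from h import *
goto([.4426,.2904,.181],-112.9)
E
```

```text
linear [-0.2   0.08 11.8 ] twist -0.18 at [0.4426 0.2897 0.299 ] [-179.73   -0.65 -113.08] J [ 54.6  12.5 -25.9   0.5 -52.1  12. ] F [ 1.1  -0.17  1.01] t 3.9167
```

Emit:
carry_out([
  [-0.1,0.1,3],
  [-0.2,0.1,6],
  [-0.2,0.1,9],
  [-0.2,0.1,11],
  [-0.2,0.1,11.8],
  [-0.2,0.1,11.8],
  [-0.2,0.1,11.8],
], twist=[-0.2,-0.2,-0.2,-0.2,-0.2,-0.2,-0.2])

```text
clock: 4.5
tool_pos: [0.4433, 0.2912, 0.183]
orientation: [-179.7, -0.5, -112.9]
force: [0.2, 0.1, 0.6]
opening: 0.0876
```

Emit:
carry_out([
  [0,0,0],
  [0,0,0],
  [0,0,0],
  [0,0,0],
  [0,0,0],
  [0,0,0],
  [0,0,0],
  [0,0,0],
], twist=[0,0,0,0,0,0,0,0], fingers=-1)

```text
clock: 5.17
tool_pos: [0.4433, 0.2912, 0.1829]
orientation: [-179.7, -0.5, -112.9]
force: [-0.2, 0.5, 0.5]
opening: 0.0399
```

```bash
python3 - <<'E'
from h import *
goto([.4426,.2904,.181],-112.9);print(ctrl.get_obs()["opening"])
cv2.imwrite('pics/w3.png',ctrl.snapshot('wrist'))
E
```

```text
linear [0.1  0.03 0.19] twist 0.03 at [0.4433 0.2912 0.1829] [-179.68   -0.53 -112.87] J [ 54.7  21.7 -32.5   0.7 -36.2  11.9] F [-0.17  0.49  0.49] t 5.1667
0.03987544016652796
```

View pics/w3.png

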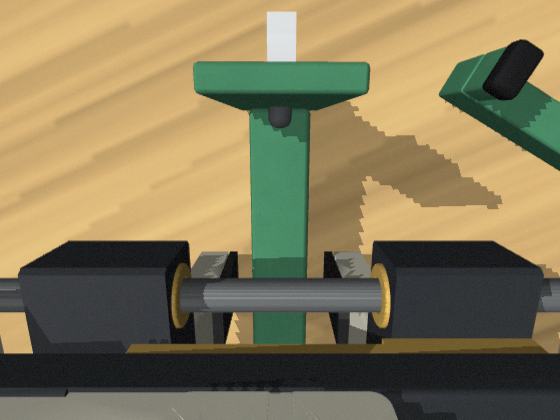

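The jaws straddle the bar and are still closing; the plate is at (282,80) and the claw at (281,35).

Emit:
carry_out([
  [0,0,0.1],
  [0,0,0.1],
  [0,0,0.1],
  [0,0,0.1],
  [0,0,0.1],
  [0,0,0.1],
], twist=[0,0,0,0,0,0])

```text
clock: 5.72
tool_pos: [0.4432, 0.2911, 0.1817]
orientation: [-179.7, -0.6, -112.9]
force: [0.0, -0.2, -3.1]
opening: 0.0222
```

Emit:
carry_out([
  [0,0,-1],
  [0,0,-3],
  [0,0,-6],
  [0,0,-6],
  [0,0,-6],
], twist=[0,0,0,0,0])

```text
clock: 6.13
tool_pos: [0.4434, 0.2922, 0.2438]
orientation: [-179.6, -0.3, -112.9]
force: [-0.4, 0.0, -3.4]
opening: 0.0219
```

```bash
python3 - <<'E'
from h import *
o=ctrl.get_obs();np.save('o4.npy',o,allow_pickle=True);print(o)
cv2.imwrite('pics/w4.png',ctrl.snapshot('wrist'))
E
```

```text
{'clock': 6.1333, 'joint_pos': array([ 54.72921039,  16.56829336, -29.36445337,   0.60557319,
       -44.32199685,  11.96902576]), 'qvel': array([ 1.77660755e-02,  2.00088574e+00, -2.28989794e+00, -9.19767168e-01,
        1.06251735e+00,  1.29723385e-03]), 'tau': array([ 4.00714134e-02, -4.84268546e+01,  2.39715922e+01,  6.01648808e+00,
       -1.97651717e-01,  4.49183179e-03]), 'tool_pos': array([0.44336729, 0.29217426, 0.24379048]), 'orientation': array([-179.64113753,   -0.33810768, -112.86863822]), 'force': array([-0.42488418,  0.02089568, -3.4376292 ]), 'moment': array([ 0.01634073,  0.27504074, -0.02583967]), 'opening': 0.02192496150923714}
```

View pics/w4.png

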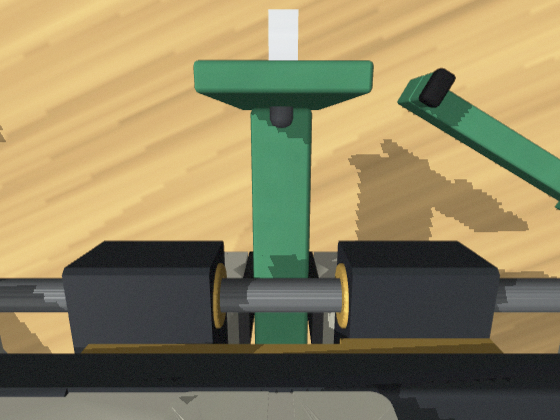

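```bash
python3 - <<'E'
from h import *
p=ctrl.camera_params('wrist');f=210/np.tan(np.radians(p["fovy"]/2));T=p["T_tool_cam"]
def tz(uv,z):
    d=T[:3,:3]@np.array([(uv[0]-p["cx"])/f,(uv[1]-p["cy"])/f,1]);return T[:3,3]+d*(z-T[2,3])/d[2]
im=cv2.imread('pics/w4.png');hsv=cv2.cvtColor(im,cv2.COLOR_BGR2HSV);m=cv2.inRange(hsv,(60,80,20),(95,255,255))
for r in(65,70,75,80,85):
    x=np.where(m[r,150:390])[0]+150;print(r,x[0],x[-1]+1)
for r in(15,30,45,55):
    x=np.where((im[r,240:330].min(1)>200))[0]+240;print(r,x[0],x[-1]+1)
print(np.where(m[:,230])[0][[0]],np.where(m[:,340])[0][[0]])
for q,z in(((283.5,61),.0917),((283.7,61),.0917),((284,35),.0997),((282,170),.1517),((282,230),.1517)):print(tz(q,z).round(4))
E
```

```text
65 194 373
70 194 373
75 194 372
80 195 372
85 195 372
15 269 298
30 269 298
45 269 298
55 269 298
[61] [61]
[-0.0001 -0.0773  0.0917]
[-0.0001 -0.0773  0.0917]
[ 0.     -0.0834  0.0997]
[-1.000e-04 -4.940e-02  1.517e-01]
[-1.000e-04 -2.660e-02  1.517e-01]
```

```bash
python3 - <<'E'
from h import *
goto([.492,0.05,.42],-178.5)
E
```

```text
linear [ 20.5  -14.01 -17.51] twist 65.61 at [0.4429 0.2916 0.2424] [-179.69   -0.48 -112.89] J [ 54.7  16.7 -29.5   0.6 -44.3  12. ] F [-0.43 -0.73 -3.86] t 6.1833
```

Emit:
carry_out([
  [1,-1,-3],
  [3,-2,-6],
  [5,-3.5,-9],
  [7,-5,-12],
  [9,-6,-15],
  [11,-7.5,-17],
  [13,-9,-17.5],
  [15,-10.5,-17.5],
  [17,-12,-17.5],
  [19,-13,-17.5],
  [20.5,-14,-17.5],
  [20.5,-14,-17.5],
], twist=[6,12,18,24,30,36,42,48,54,60,65.6,65.6])

```text
clock: 7.18
tool_pos: [0.4914, 0.0475, 0.4185]
orientation: [-179.4, -0.1, -179.0]
force: [0.5, 0.5, -3.2]
opening: 0.0216
```

```bash
python3 - <<'E'
from h import *
goto([.492,-0.06,.40],-178.5)
E
```

```text
linear [  0.13 -10.73   1.97] twist -0.47 at [0.4914 0.0475 0.4185] [-1.7936e+02 -9.0000e-02 -1.7897e+02] J [ 28.6   2.7 -20.5   0.6 -67.1 -27.8] F [ 0.51  0.51 -3.19] t 7.1833
```

Emit:
carry_out([
  [0,-2.5,0.5],
  [0.1,-5,1],
  [0.1,-7.5,1.5],
  [0.1,-9.5,2],
  [0.1,-10.7,2],
  [0.1,-10.7,2],
  [0.1,-10.7,2],
], twist=[-0.5,-0.5,-0.5,-0.5,-0.5,-0.5,-0.5])

```text
clock: 7.77
tool_pos: [0.492, -0.06, 0.3986]
orientation: [-179.4, -0.2, -178.5]
force: [0.6, -0.0, -3.2]
opening: 0.0219
```

```bash
python3 - <<'E'
from h import *
goto([.4935,-.1142,.3797],-178.5)
o=ctrl.get_obs();np.save('o5.npy',o,allow_pickle=True)
cv2.imwrite('pics/w5.png',ctrl.snapshot('wrist'))
a=ctrl.snapshot('scene');b=ctrl.snapshot('side');cv2.imwrite('pics/scene5.png',a);cv2.imwrite('pics/side5.png',b)
E
```

```text
linear [-0.01 -5.4   1.95] twist -0.02 at [ 0.492  -0.06    0.3986] [-179.36   -0.21 -178.52] J [ 16.1   3.8 -22.1   0.6 -64.5 -14.9] F [ 0.64 -0.01 -3.2 ] t 7.7667
```

View pics/w5.png

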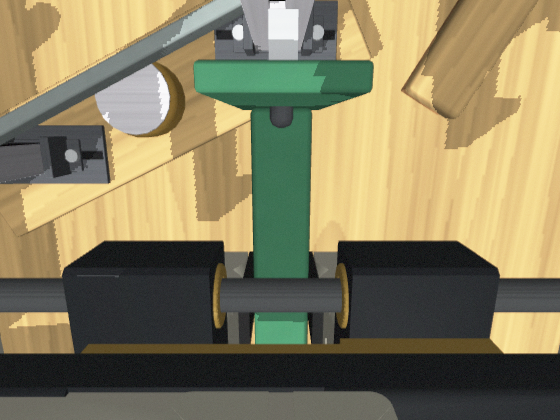

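View pics/scene5.png

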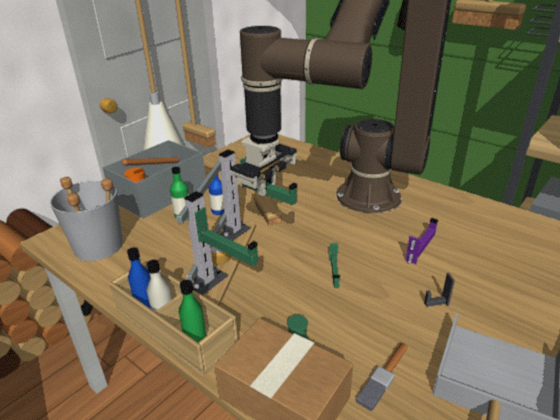

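```bash
python3 - <<'E'
from h import *
im=cv2.imread('pics/w5.png')
cv2.imwrite('pics/c10.png',cv2.resize(im[0:110,180:380],None,fx=4,fy=4,interpolation=cv2.INTER_CUBIC))
o=np.load('o5.npy',allow_pickle=True).item();c=cam('wrist',o)
for P in([.4955,-.1917,.306],[.4955,-.1917,.25],[.4755,-.1917,.02],[.5155,-.1917,.02]):print(proj(c,P).round(1))
E
```

```text
[ 272.2 -310.3]
[275.7 -94.7]
[299.7  53.5]
[256.3  52.3]
```

View pics/c10.png

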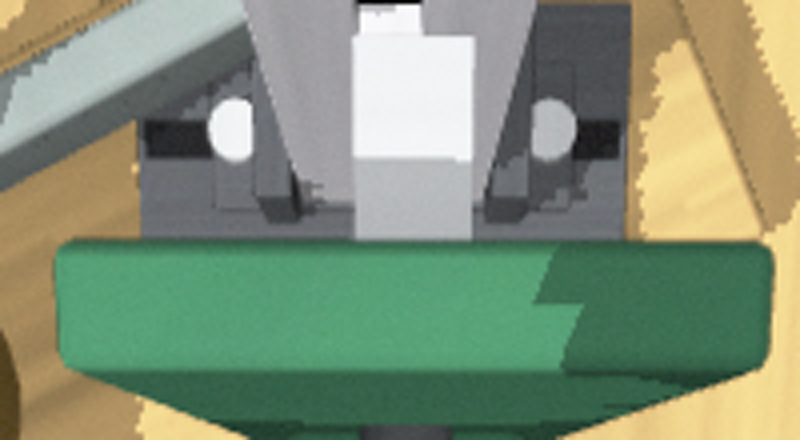

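```bash
python3 - <<'E'
from h import *
from scipy.optimize import brentq
o=np.load('o5.npy',allow_pickle=True).item();c=cam('wrist',o)
y=-.1917
for px,row in((277.2,4),(277.3,41)):
    # intersect with the face plane normal u through F
    u=np.array([.0258,-.9997,0]);F=np.array([.4955,-.1917,0]);e,d=ray(c,(px,row))
    P=e+d*((F-e)@u)/(d@u);print(P.round(4))
M=R.from_euler("xyz",o["orientation"],degrees=True).as_matrix()
print("claw",(M@[0,-.0834,.0997]+o["tool_pos"]).round(4),"grip",(M@[0,0,.159]+o["tool_pos"]).round(4))
s,d=cam("scene"),cam("side")
E
```

```text
[ 0.4955 -0.1917  0.1581]
[ 0.4959 -0.1917  0.0683]
claw [ 0.4938 -0.1445  0.2999] grip [ 0.4915 -0.0618  0.2397]
```

```bash
python3 - <<'E'
from h import *
goto([.4935,-.092,.3795],-178.5)
E
```

```text
linear [-0.03 -3.28  2.02] twist 0.08 at [ 0.4923 -0.059   0.3994] [-1.7937e+02 -1.3000e-01 -1.7842e+02] J [ 16.2   3.7 -22.1   0.6 -64.5 -14.9] F [-0.19 -0.12 -3.03] t 7.9167
```

Emit:
carry_out([
  [0,-1,1],
  [0,-2,2],
  [0,-2.8,2],
  [0,-3.2,2],
  [0,-3.3,2],
  [0,-3.3,2],
], twist=[0,0,0,0,0,0])

```text
clock: 8.42
tool_pos: [0.4933, -0.0927, 0.3799]
orientation: [-179.4, -0.1, -178.5]
force: [0.8, 0.0, -3.7]
opening: 0.0222
```

```bash
python3 - <<'E'
from h import *
goto([.4941,-.1135,.379],-178.5)
o=ctrl.get_obs();np.save('o6.npy',o,allow_pickle=True)
w=ctrl.snapshot('wrist');a=ctrl.snapshot('scene');b=ctrl.snapshot('side')
for n,i in(('w6',w),('scene6',a),('side6',b)):cv2.imwrite(f'pics/{n}.png',i)
k=lambda im,x,y,w,h,f:cv2.resize(im[y:y+h,x:x+w],(w*f,h*f),interpolation=cv2.INTER_CUBIC)
cv2.imwrite('pics/c11.png',np.hstack([k(a,205,145,90,80,4),k(b,285,130,90,80,4)]))
cv2.imwrite('pics/c12.png',k(w,180,0,200,110,4))
E
```

```text
linear [-0.02 -2.08  0.12] twist 0.03 at [ 0.4933 -0.0927  0.3799] [-1.7937e+02 -1.1000e-01 -1.7847e+02] J [ 12.1   5.2 -23.1   0.7 -61.9 -10.9] F [ 0.76  0.02 -3.65] t 8.4167
```

View pics/c11.png

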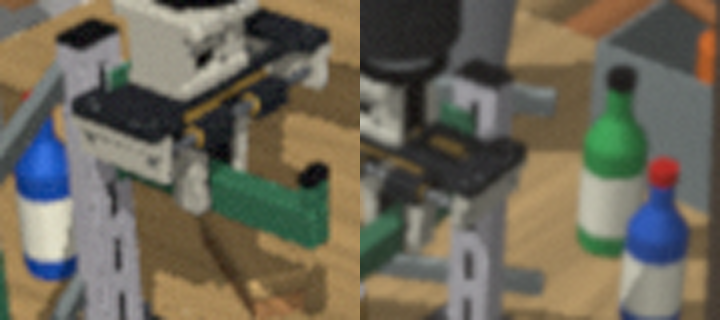

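View pics/c12.png

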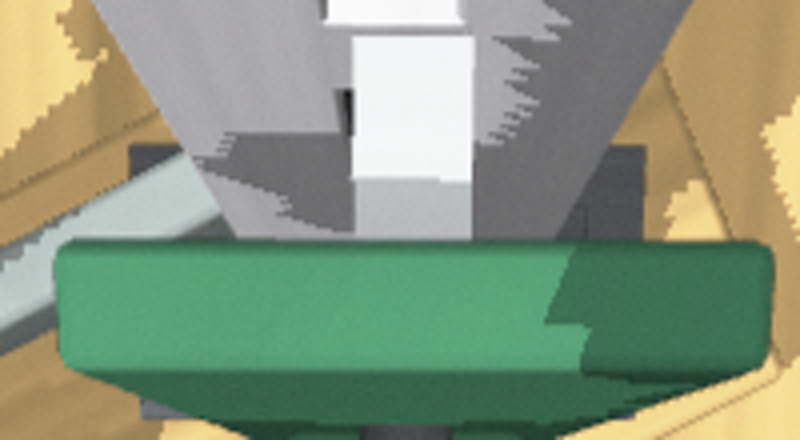

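```bash
python3 - <<'E'
from h import *
o=np.load('o6.npy',allow_pickle=True).item();c=cam('wrist',o)
u=np.array([.0258,-.9997,0]);F=np.array([.4955,-.1917,0])
for q in((278.4,2.5),(278.75,3),(279.2,45),(180+105/4,15/4),(180+685/4,10/4),(180+325/4,15/4),(180+462/4,15/4)):
    e,d=ray(c,q)
    P=e+d*((F-e)@u)/(d@u);print(P.round(4))
M=R.from_euler("xyz",o["orientation"],degrees=True).as_matrix()
cl=(M@[0,-.0834,.0997]+o["tool_pos"]);print("claw",cl.round(4))
print("claw at face x", cl[0]+.0258*(cl[1]+.1917))
print(proj(c,[0.495,-.17,-5]))
E
```

```text
[ 0.4954 -0.1917  0.2524]
[ 0.4953 -0.1917  0.252 ]
[ 0.4953 -0.1917  0.1996]
[ 0.515  -0.1912  0.2513]
[ 0.4759 -0.1922  0.2526]
[ 0.5001 -0.1916  0.2514]
[ 0.4908 -0.1918  0.2514]
claw [ 0.4954 -0.1772  0.2812]
claw at face x 0.49576887002868686
[279.83873514 124.78846254]
```

Calibrated wrist rays put the top slot at x 0.4908–0.5001 with its lower edge at z≈0.251. The claw line is 0.3 mm off centre, so I insert slowly.

Emit:
carry_out([
  [0,-0.3,0.1],
  [0,-0.6,0.1],
  [0,-0.9,0.1],
  [0,-1.1,0.1],
  [0,-1.1,0.1],
], twist=[0,0,0,0,0])

```text
clock: 8.98
tool_pos: [0.4936, -0.1036, 0.3792]
orientation: [-179.4, -0.1, -178.4]
force: [-0.1, 0.6, -3.1]
opening: 0.0218
```

```bash
python3 - <<'E'
from h import *
goto([.4935,-.1142,.379],-178.5)
E
```

```text
linear [ 0.03 -1.06  0.03] twist 0.06 at [ 0.4936 -0.1036  0.3792] [-1.7938e+02 -9.0000e-02 -1.7844e+02] J [ 10.8   5.5 -22.9   0.7 -61.8  -9.5] F [-0.1   0.61 -3.1 ] t 8.9833
```

Emit:
carry_out([
  [0.03,-0.2,0],
  [0.03,-0.4,0],
  [0.03,-0.6,0],
  [0.03,-0.6,0],
], twist=[0,0,0,0])

```text
clock: 9.32
tool_pos: [0.4934, -0.1099, 0.3792]
orientation: [-179.4, -0.1, -178.5]
force: [-0.2, 0.8, -3.3]
opening: 0.0215
```

Emit:
carry_out([
  [0,-0.1,0],
  [0,-0.2,0],
  [0,-0.3,0],
  [0,-0.3,0],
], twist=[0,0,0,0])

```text
clock: 9.65
tool_pos: [0.4936, -0.1126, 0.3792]
orientation: [-179.4, -0.1, -178.5]
force: [-0.4, 3.5, -2.0]
opening: 0.0216
```

```bash
python3 - <<'E'
from h import *
goto([.4935,-.1142,.379],-178.5)
w=ctrl.snapshot('wrist');cv2.imwrite('pics/w7.png',w)
cv2.imwrite('pics/c13.png',cv2.resize(w[0:110,180:380],None,fx=4,fy=4,interpolation=cv2.INTER_CUBIC))
E
```

```text
linear [ 0.01 -0.16  0.02] twist 0.03 at [ 0.4936 -0.1126  0.3792] [-1.7944e+02 -8.0000e-02 -1.7847e+02] J [  9.6   5.7 -22.7   0.6 -61.8  -8.4] F [-0.41  3.45 -2.04] t 9.65
```

View pics/c13.png

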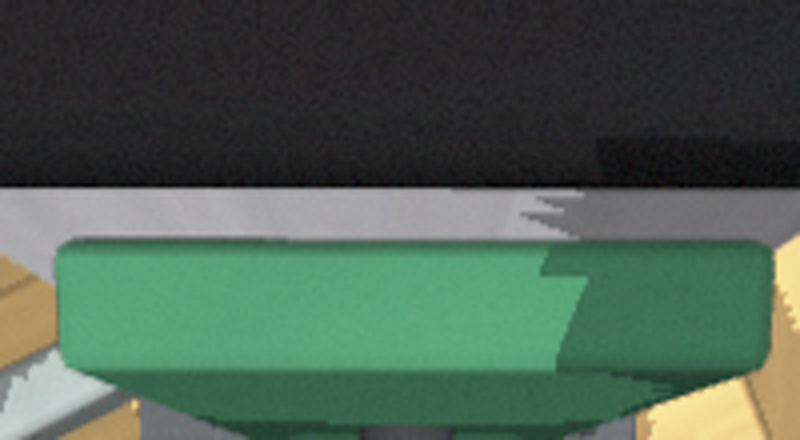

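The cap's edge and the post face are now directly behind the plate, the claws are out of sight in the slots, and contact is light at 3.5 N. One more small push, then down.

Emit:
carry_out([
  [0,-0.05,0],
  [0,-0.1,0],
  [0,-0.1,0],
], twist=[0,0,0])

```text
clock: 9.95
tool_pos: [0.4936, -0.1129, 0.3792]
orientation: [-179.5, -0.1, -178.5]
force: [-0.6, 8.3, -1.9]
opening: 0.0219
```

Emit:
carry_out([
  [0,0,0.2],
  [0,0,0.4],
  [0,0,0.4],
], twist=[0,0,0])

```text
clock: 10.2
tool_pos: [0.4936, -0.1128, 0.3748]
orientation: [-179.5, -0.1, -178.5]
force: [-0.3, 2.6, -3.3]
opening: 0.0217
```

Emit:
carry_out([
  [0,0,0.1],
  [0,0,0.2],
  [0,0,0.2],
], twist=[0,0,0])

```text
clock: 10.45
tool_pos: [0.4936, -0.1128, 0.3725]
orientation: [-179.5, -0.1, -178.5]
force: [0.7, 2.9, -3.4]
opening: 0.0219
```

Emit:
carry_out([
  [0,0,0.1],
  [0,0,0.2],
  [0,0,0.2],
], twist=[0,0,0])

```text
clock: 10.7
tool_pos: [0.4937, -0.1128, 0.3706]
orientation: [-179.5, -0.1, -178.4]
force: [-0.5, 4.8, -0.3]
opening: 0.0219
```

```bash
python3 - <<'E'
from h import *
goto([.4935,-.1142,.379],-178.5)
E
```

```text
linear [ 0.03 -0.15 -0.84] twist 0.05 at [ 0.4937 -0.1128  0.3706] [-1.7953e+02 -6.0000e-02 -1.7845e+02] J [  9.6   6.1 -23.4   0.5 -60.7  -8.3] F [-0.53  4.76 -0.3 ] t 10.7
```

Weight is now carried at catch height. I'll do a gentle pull test to confirm the teeth are engaged.

Emit:
carry_out([
  [0,0.1,0],
  [0,0.25,0],
  [0,0.25,0],
], twist=[0,0,0])

```text
clock: 10.95
tool_pos: [0.4935, -0.111, 0.3707]
orientation: [-179.4, -0.1, -178.4]
force: [1.1, -5.8, -2.4]
opening: 0.0221
```

Emit:
carry_out([
  [0,-0.1,0],
  [0,-0.2,0],
  [0,-0.2,0],
], twist=[0,0,0])

```text
clock: 11.2
tool_pos: [0.4936, -0.1126, 0.3708]
orientation: [-179.5, -0.1, -178.5]
force: [-0.5, 5.3, -1.3]
opening: 0.0213
```

Emit:
carry_out([
  [0,0,0],
  [0,0,0],
  [0,0,0],
  [0,0,0],
  [0,0,0],
  [0,0,0],
], twist=[0,0,0,0,0,0], fingers=0)

```text
clock: 11.7
tool_pos: [0.4936, -0.1127, 0.3708]
orientation: [-179.5, -0.1, -178.5]
force: [-0.2, 0.7, -0.9]
opening: 0.0435
```

Emit:
carry_out([
  [0,0.3,-2],
  [0,1,-5],
  [0,2,-9],
  [0,4,-13],
  [0,6,-16],
  [0,6,-17],
  [0,6,-17],
], twist=[0,0,0,0,0,0,0])

```text
clock: 12.28
tool_pos: [0.4923, -0.0505, 0.544]
orientation: [-179.5, 0.3, -178.4]
force: [0.1, -0.8, 0.4]
opening: 0.0441
```

```bash
python3 - <<'E'
from h import *
goto([.4935,-.1142,.379],-178.5)
o=ctrl.get_obs();np.save('o8.npy',o,allow_pickle=True)
w=ctrl.snapshot('wrist');a=ctrl.snapshot('scene');b=ctrl.snapshot('side')
for n,i in(('w8',w),('scene8',a),('side8',b)):cv2.imwrite(f'pics/{n}.png',i)
k=lambda im,x,y,w,h,f:cv2.resize(im[y:y+h,x:x+w],(w*f,h*f),interpolation=cv2.INTER_CUBIC)
cv2.imwrite('pics/c14.png',np.hstack([k(a,205,145,90,110,4),k(b,265,130,90,110,4)]))
E
```

```text
linear [ 0.15 -6.23 16.55] twist 0.14 at [ 0.4923 -0.0505  0.544 ] [-179.51    0.29 -178.36] J [ 17.2  -0.5  -7.7   0.6 -82.6 -15.6] F [ 0.08 -0.84  0.4 ] t 12.2833
```

View pics/c14.png

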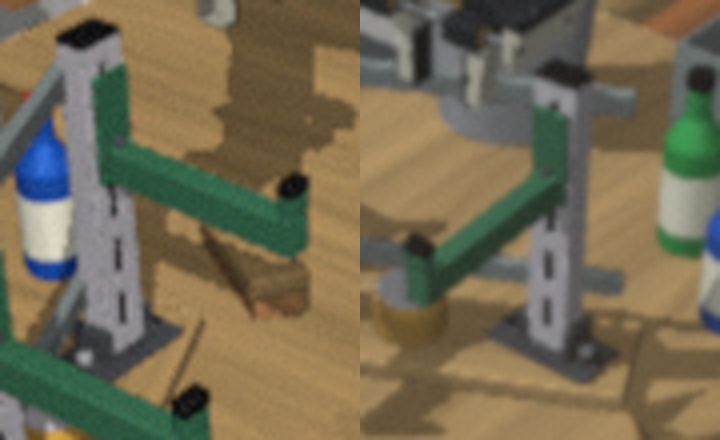

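View pics/w8.png

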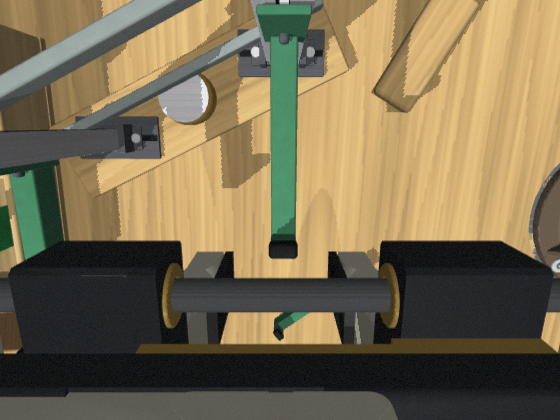

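```bash
python3 - <<'E'
from h import *
o=ctrl.get_obs();M=R.from_euler("xyz",o["orientation"],degrees=True).as_matrix()
off=M@[0,0,.178];print(off)
goto(np.array([.4955,-.1773,.30])-off,-178.5)
# plate top check from wrist picture: back/front top edge
c=cam('wrist',np.load('o8.npy',allow_pickle=True).item())
for q in((284,2),(284,10)):print(onz(c,q,.279))
w=cv2.imread('pics/w8.png');cv2.imwrite('pics/c15.png',cv2.resize(w[0:80,230:340],None,fx=7,fy=7,interpolation=cv2.INTER_CUBIC))
E
```

```text
[-0.00043744 -0.00164535 -0.17799186]
linear [ -0.09 -12.39   6.24] twist 0.04 at [ 0.4919 -0.0512  0.5392] [-1.7947e+02 -1.5000e-01 -1.7846e+02] J [ 17.1  -0.3  -8.1   0.5 -82.5 -15.6] F [ 0.19 -0.49  0.37] t 12.4333
[ 0.49471676 -0.18968408  0.279     ]
[ 0.49457845 -0.18529222  0.279     ]
```

View pics/c15.png

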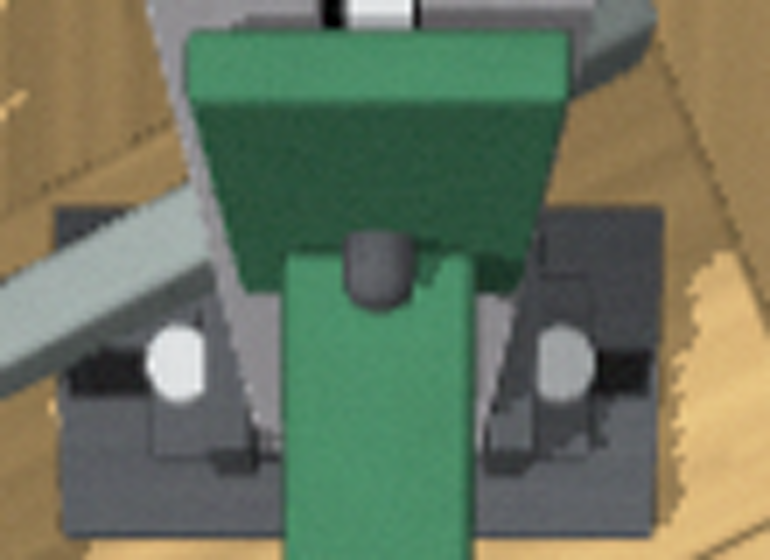

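Emit:
carry_out([
  [0,-3,0],
  [0,-6,0],
  [0,-9,0.5],
  [-0.1,-11.5,1.5],
  [-0.1,-12.4,2.5],
  [-0.1,-12.4,4],
  [-0.1,-12.4,5],
  [-0.1,-12.4,5],
  [-0.1,-12.4,5],
], twist=[0,0,0,0,0,0,0,0,0], fingers=-1)

```text
clock: 13.18
tool_pos: [0.496, -0.1754, 0.4895]
orientation: [-179.5, -0.3, -178.5]
force: [0.0, 0.3, 0.5]
opening: 0.0007
```

```bash
python3 - <<'E'
from h import *
o=ctrl.get_obs();M=R.from_euler("xyz",o["orientation"],degrees=True).as_matrix()
off=M@[0,0,.178];print(off,o["opening"])
goto(np.array([.4955,-.1773,.282])-off,-178.5)
w=ctrl.snapshot('wrist');a=ctrl.snapshot('scene');b=ctrl.snapshot('side')
k=lambda im,x,y,w,h,f:cv2.resize(im[y:y+h,x:x+w],(w*f,h*f),interpolation=cv2.INTER_CUBIC)
cv2.imwrite('pics/c16.png',np.hstack([k(a,205,125,90,110,4),k(b,285,100,90,110,4)]))
E
```

```text
[-0.00084268 -0.00168512 -0.17799003] 0.0006643409839905343
linear [-0.05  0.01  2.95] twist 0.05 at [ 0.496  -0.1754  0.4895] [-179.47   -0.29 -178.45] J [  2.1   3.8 -10.1   0.5 -76.4  -0.7] F [0.03 0.34 0.54] t 13.1833
```

View pics/c16.png

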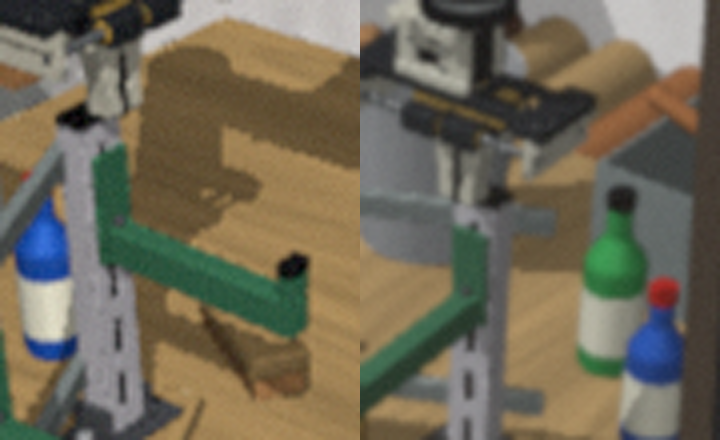

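The closed fingertips hang just above and in front of the plate's top, with the cap behind them. Descending slowly.

Emit:
carry_out([
  [0,0,0.5],
  [0,0,1],
  [0,0,1.5],
  [0,0,2],
  [0,0,2.4],
  [0,0,2.4],
], twist=[0,0,0,0,0,0])

```text
clock: 13.83
tool_pos: [0.4961, -0.1754, 0.4659]
orientation: [-179.5, -0.2, -178.4]
force: [-0.2, -0.1, -1.1]
opening: 0.0008
```

Emit:
carry_out([
  [0,0,0.2],
  [0,0,0.4],
  [0,0,0.5],
  [0,0,0.5],
], twist=[0,0,0,0])

```text
clock: 14.17
tool_pos: [0.496, -0.1754, 0.4607]
orientation: [-179.5, -0.2, -178.4]
force: [0.3, -0.0, -0.0]
opening: 0.0003
```

Tips are now about 3–4 mm above the plate top (z≈0.2827). Pressing in small steps.

Emit:
carry_out([
  [0,0,0.1],
  [0,0,0.2],
  [0,0,0.3],
  [0,0,0.3],
], twist=[0,0,0,0])

```text
clock: 14.5
tool_pos: [0.496, -0.1755, 0.4575]
orientation: [-179.5, -0.2, -178.4]
force: [-0.1, 0.4, -0.2]
opening: 0.0002
```

Emit:
carry_out([
  [0,0,0.05],
  [0,0,0.1],
  [0,0,0.1],
], twist=[0,0,0])

```text
clock: 14.75
tool_pos: [0.496, -0.1755, 0.4565]
orientation: [-179.5, -0.2, -178.4]
force: [0.8, 0.3, 0.7]
opening: 0.0007
```

Emit:
carry_out([
  [0,0,0.05],
  [0,0,0.1],
  [0,0,0.1],
], twist=[0,0,0])

```text
clock: 15.0
tool_pos: [0.4961, -0.1755, 0.456]
orientation: [-179.5, -0.2, -178.4]
force: [-0.8, 0.6, 4.4]
opening: 0.0005
```

Emit:
carry_out([
  [0,0,0.05],
  [0,0,0.1],
  [0,0,0.15],
  [0,0,0.15],
], twist=[0,0,0,0])

```text
clock: 15.33
tool_pos: [0.4962, -0.1755, 0.4545]
orientation: [-179.5, -0.1, -178.4]
force: [0.2, 1.6, 2.7]
opening: 0.0007
```

```bash
python3 - <<'E'
from h import *
goto([.496,-.1755,.447],-178.5)
E
```

```text
linear [0.01 0.01 0.75] twist 0.08 at [ 0.4962 -0.1755  0.4545] [-1.7946e+02 -1.4000e-01 -1.7842e+02] J [  2.1   4.7 -13.6   0.6 -71.8  -0.7] F [0.21 1.59 2.7 ] t 15.3333
```

Emit:
carry_out([
  [0,0,0.05],
  [0,0,0.1],
  [0,0,0.15],
  [0,0,0.15],
], twist=[0,0,0,0])

```text
clock: 15.67
tool_pos: [0.4961, -0.1755, 0.4525]
orientation: [-179.5, -0.2, -178.4]
force: [0.8, -0.1, 0.6]
opening: 0.0005
```

Emit:
carry_out([
  [0,0,0.05],
  [0,0,0.1],
  [0,0,0.15],
  [0,0,0.15],
], twist=[0,0,0,0])

```text
clock: 16.0
tool_pos: [0.496, -0.1755, 0.4506]
orientation: [-179.5, -0.2, -178.4]
force: [-0.5, 0.1, -0.3]
opening: 0.0006
```

```bash
python3 - <<'E'
from h import *
a=ctrl.snapshot('scene');b=ctrl.snapshot('side')
cv2.imwrite('pics/scene17.png',a);cv2.imwrite('pics/side17.png',b)
k=lambda im,x,y,w,h,f:cv2.resize(im[y:y+h,x:x+w],(w*f,h*f),interpolation=cv2.INTER_CUBIC)
cv2.imwrite('pics/c17.png',np.hstack([k(a,205,125,90,110,4),k(b,285,100,90,110,4)]))
E
```

```text
(no output)
```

View pics/c17.png

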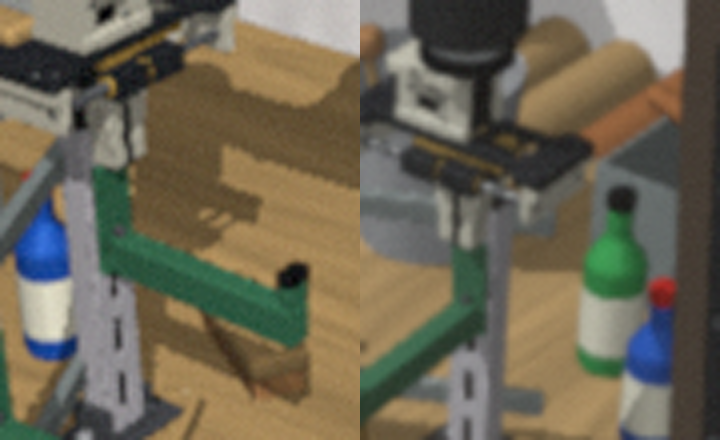

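The tip top moved down about 10 crop pixels, consistent with a snap. I'll press on to feel the hard stop.

Emit:
carry_out([
  [0,0,0.05],
  [0,0,0.1],
  [0,0,0.15],
  [0,0,0.15],
], twist=[0,0,0,0])

```text
clock: 16.43
tool_pos: [0.496, -0.1756, 0.4492]
orientation: [-179.5, -0.2, -178.4]
force: [-0.3, 0.7, -0.3]
opening: 0.0005
```

Emit:
carry_out([
  [0,0,0.05],
  [0,0,0.1],
  [0,0,0.1],
], twist=[0,0,0])

```text
clock: 16.68
tool_pos: [0.496, -0.1756, 0.4481]
orientation: [-179.5, -0.2, -178.4]
force: [0.4, 0.2, -0.3]
opening: 0.0005
```

Emit:
carry_out([
  [0,0,0.05],
  [0,0,0.1],
  [0,0,0.1],
], twist=[0,0,0])

```text
clock: 16.93
tool_pos: [0.4961, -0.1756, 0.4478]
orientation: [-179.5, -0.2, -178.4]
force: [-0.9, 1.5, 4.3]
opening: 0.0006
```

Emit:
carry_out([
  [0,0,0.05],
  [0,0,0.1],
  [0,0,0.1],
], twist=[0,0,0])

```text
clock: 17.18
tool_pos: [0.4962, -0.1756, 0.4476]
orientation: [-179.4, -0.1, -178.4]
force: [-1.5, 2.1, 7.7]
opening: 0.0002
```

Emit:
carry_out([
  [0,0,-0.5],
  [0,0,-2],
  [0,0,-5],
  [0,1,-8],
  [0,4,-11],
  [0,8,-12],
  [0,12,-12],
  [0,12,-12],
  [0,12,-12],
], twist=[0,0,0,0,0,0,0,0,0])

```text
clock: 17.93
tool_pos: [0.4929, -0.0526, 0.5666]
orientation: [-179.5, -0.1, -178.2]
force: [0.4, -0.8, -0.3]
opening: 0.0004
```

```bash
python3 - <<'E'
from h import *
o=ctrl.get_obs();w=ctrl.snapshot('wrist');a=ctrl.snapshot('scene');b=ctrl.snapshot('side')
cv2.imwrite('pics/w18.png',w);cv2.imwrite('pics/scene18.png',a);cv2.imwrite('pics/side18.png',b);print(o["tool_pos"],o["force"],o["clock"])
np.save('o18.npy',o,allow_pickle=True)
k=lambda im,x,y,w,h,f:cv2.resize(im[y:y+h,x:x+w],(w*f,h*f),interpolation=cv2.INTER_CUBIC)
cv2.imwrite('pics/c18.png',np.hstack([k(a,205,145,90,110,4),k(b,265,130,90,110,4)]))
# black tip tops: scene/side before & after
s,d=cam("scene"),cam("side")
for n,(A,B) in {"before":("scene8","side8"),"after":("scene18","side18")}.items():
    u=[]
    for f,(x,y,ww,hh) in((A,(268,184,20,18)),(B,(360-360+272,185,16,16))):
        im=cv2.imread(f"pics/{f}.png");m=(im[y:y+hh,x:x+ww].max(2)<45).astype(np.uint8)
        mo=cv2.moments(m,True);u.append((x+mo["m10"]/mo["m00"],y+mo["m01"]/mo["m00"]));
    print(n,u,tri(s,u[0],d,u[1]))
E
```

```text
[ 0.49288108 -0.05257336  0.56659375] [ 0.40487649 -0.78158779 -0.28154933] 17.9333
before [(277.6896551724138, 191.27586206896552), (279.5, 191.625)] (array([ 0.49030526, -0.01607354,  0.23808234]), np.float64(0.0034262969579053))
after [(277.60714285714283, 193.71428571428572), (279.3529411764706, 193.41176470588235)] (array([ 0.49105368, -0.01608568,  0.23072986]), np.float64(0.0031542649765844344))
```

View pics/c18.png

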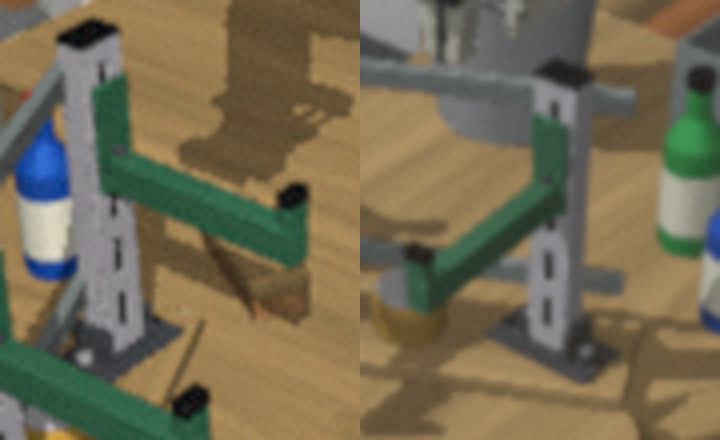

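View pics/w18.png

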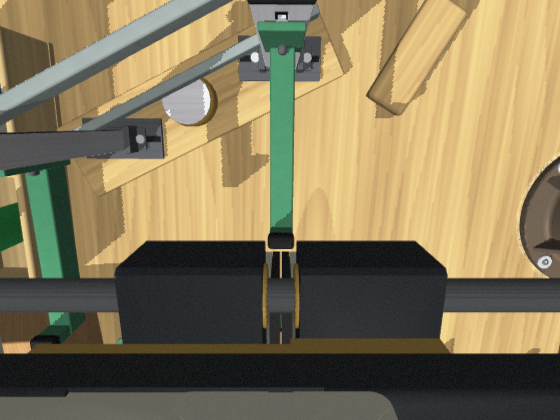

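```bash
python3 - <<'E'
from h import *
s,d=cam("scene"),cam("side");u=[]
for f,(x,y,ww,hh) in(("scene18",(243,236,20,18)),("side18",(196,172,16,18))):
    im=cv2.imread(f"pics/{f}.png");m=(im[y:y+hh,x:x+ww].max(2)<45).astype(np.uint8)
    n,l,st,ce=cv2.connectedComponentsWithStats(m);k=1+st[1:,4].argmax();print(st[1:].tolist());u.append(ce[k]+[x,y])
print(u,tri(s,u[0],d,u[1]))
E
```

```text
[[5, 6, 9, 8, 45]]
[[5, 7, 5, 5, 18]]
[array([252.08888889, 245.22222222]), array([203.22222222, 180.94444444])] (array([0.71754548, 0.09486032, 0.23567253]), np.float64(0.0026698184713693763))
```

```bash
python3 - <<'E'
from plant import ctrl
print(ctrl.close_job())
E
```

```text
the job is handed in; nothing more can be done
None
```

I fitted the green tool arm to the empty upright, pressed it home past the catch, and handed the job in at about 18 s. No verdict came back.

- **Hooking:** I measured the top slot with the wrist camera; the claws needed only about 0.3 mm of correction. They went in with at most about 8 N on the post. A gentle pull test met 5.8 N of resistance, so the teeth were hooked, and the arm rested on the catch.
- **Pressing:** I let go and pushed down with closed fingertips on top of the hook plate, right at the post. The brief suggested pushing on the bar. The gripper body would have hit the post there. The arm snapped down and met a hard stop with the plate top at z = 0.270 m, which is exactly home; the highest force I read was 7.7 N. I read forces only at the end of each move, so brief peaks in between were not recorded.
- **Check that disagreed:** the camera put the new arm's tip about 5 mm lower than the fitted arm's tip. That is a droop of about 0.03 rad, which I put down to hook play, and it is within the 0.07 rad limit. The tip also dropped about 7 mm on snapping, against the nominal 9 mm.
- **At the end:** the robot was clear of everything, and the things I could see around the rack had not visibly moved. I did not measure the bystanders' positions.

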